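Log a sample jar into the intake rack

ROBOT

A 6-joint arm with a two-finger parallel gripper is mounted at the origin on a cart in front of the work surface, level with it; the furniture and walls round the work are solid. World frame = base frame: x ahead of the robot, y to its left, z up, the work surface at z = 0. Lengths are in m, angles in rad, forces in N, time in s.
With the tool pointing down it reaches from about 0.35 to 0.775 m from the base axis. Payload 5.5 kg.
Tool frame: the origin (TCP) lies at the very end of the fingers, on their centre line; the grasp point (between the pads) lies 19 mm behind it; z points along the fingers, y is the line along which they close (so a half turn about z gives the same grasp; the last joint's range is limited). The gripper opens to 85 mm and grips with 20 to 120 N. Pads are 22 mm wide; open, the fingers measure 114 mm over their backs; the gripper's body (76 mm by 85 mm) begins 54 mm behind the grasp point. The pads swing forward as they close: fully open they stand 13 mm farther back than shut.
Start: joints at [-1.307, 0.313, 0.046, 1.304, 0, 1.431], TCP at [0.226, -0.529, 0.231] pointing down, gripper open.
Joint ranges: [-2.76, 2.76], [-0.86, 1.69], [-1.03, 1.26], [-2.2, 2.34], [-1.47, 1.5], [-3.14, 3.14]. Speed limits (rad/s): [2.57, 2.57, 3.14, 3.14, 3.14, 3.14].

INTERFACE

Orientations are given as a unit quaternion [w, x, y, z].
In Python, from workcell import env, cams, ticket, spotter gives the robot as it stands.
- The arm moves only by the tool jog_arm, never from a script. Its argument "increments" is a list that holds one entry, the list of rows, each a list of 7 numbers: the shift along the tool's x, y, z in units of 0.25 m (1.0 is 0.25 m), then the turn, a rotation vector about the tool's x, y, z in units of 180 degrees (1.0 is 180 degrees), then the closure in counts, from 0 (fully open) to 255 (shut). A call has 1 to 20 rows; each row shifts and turns the commanded pose from where the row before left it, along the tool's axes as they then stand; what a row does not reach is not made up. A row lasts 1/10 s, in which the tool goes at most 50 mm and 8.59 degrees, less where a joint would pass 70% of its speed; a pose out of reach is approached as far as the arm can. A call with a number of a shift or a turn outside -1 to 1 is refused whole. A call with a gripper value outside its range is refused whole. The fingers move at their own pace and stop on an object; "force" is the grip in N (left out, the last holds). Time passes only in rows, so rows that do not move let the fingers close. It gives the time, the measured TCP pose, the force, the opening and the grip force at its end, in the units of the state.
- env.get_state(): the state, without advancing time (a new reading comes with each control period).
- cams.read_camera(name): name is "scene" or "top" or "wrist"; returns a dict with "pixels" (384x512x3 uint8, red, green, blue), "fx", "fy", "cx", "cy" (pixels), "k1" (the pictures are not rectified: a ray, as slopes to the right and down, at radius r is drawn at 1 + k1 r^2 times it, then the intrinsics apply), "xyz" and "attitude" of the camera in the world; the wrist camera has in their place "mount" (4x4, takes a point from camera to tool coordinates, whose origin is the TCP and whose axes are the flange's). Camera axes: x right, y down, z forward; pixel columns grow to the right and rows downward; lengths in m; the calibration is good to about 2 mm. A picture is of the moment at which its call begins: read the wrist's pose just before it. There is no depth.
- ticket.hand_in(): hands the job in; it is judged then, once.
Trained networks look in the newest picture that a camera, given by its name, has taken for a name from the list of things; names that differ only in an ending like _2 or _b are one class to them, and where a whole thing is asked for, a point or a joint stands for the part that bears it (a point fixed in the world has none). Each returns a list of dicts, best first, with "conf" (0 to 1); they miss things now and then, are a little off and sometimes report something else, mostly with a low value. They report only what shows in the picture. A call takes as long as a camera call. They do not tell look-alikes from the thing itself.
- spotter.find_in(target, camera): "uv" ([column, row] in pixels, amid what is visible of it).
- spotter.cut_out(target, camera): "region" (384x512 bool, what is visible of it) and "uv" ([column, row] in pixels, amid what is visible of it).
- spotter.landmark_of(target, camera): "uv" ([column, row] in pixels: a listed point, or the origin of a listed thing).
The state is a dict: "clock": time; "joint_pos": joint angles; "qvel": joint speeds; "tau": joint torques, N m; "tcp_pos": TCP position; "orientation": TCP orientation; "wrist_force": force on the tool from outside, world axes, zero at the start; "ft_torque": the same for the moment, N m; "finger_gap": finger opening in m; "grip_force": force on a finger pad.
Only numpy, scipy, OpenCV 4.12 (cv2) and the standard library are available. Lean on these libraries where they do the work, as an engineer would, in place of code of your own. Each camera call takes 0.05 s, during which the arm holds its last target. There are 200 camera calls.

TASK

A second yellow-lidded sample jar has been set down in the small three-bay rack, but it still stands short of the bay's V-shaped stop. Push the jar back along its bay until it is fully home against the stop, sliding it and not lifting it, and then flip that bay's white status flap right over its hinge towards the back, so that it lies flat over the bay and shows the solid disc (taken) instead of the open ring (free). Leave the two other bays and everything around the rack as they are.

Things in the scene. Friction and masses are not known exactly. Their poses are not given: they have to be found in the camera images.
- bay_a: the bay to work on, with the jar: one of 3 identical grey metal lanes side by side on a dark base, 77 mm apart, in any of the 3 places; fixed. Origin: mid width, on its underside, 6 mm above the desk; x along the lane from front (robot side) to back, y left, z up. Outer width 74 mm, inside 68; floor z = 4 mm; side walls 43 mm high; front wall 40 mm high, inner face x = -83 mm
- home_a (a point): point on the floor of bay_a where the jar's origin is when the jar is home, touching both sides of the black V-shaped stop (38 mm high) at the back of the lane; 122 mm behind the hinge; axes as bay_a
- jar: sample jar with yellow lid, 61 mm in diameter over the lid, about 57 at mid height, 55 mm high, 0.06 to 0.13 kg, loose, upright in the lane of bay_a. Origin: centre of its underside. Starts 28 to 40 mm short of home; a gap of 50 to 62 mm between it and the front wall leaves room for shut fingers
- flap_a (a joint): hinge of bay_a's white status flap, rad. 0: lies level, forward to the robot, open ring up, 50 mm of air under it; rises as the value grows; upright at 1.57; at 3.14 (end stop) level over the lane, solid disc up. No spring, little friction, damped: past upright it sinks over by itself within 2 s. With the jar short of home it comes to lie on the jar
- hinge_a (a point): middle of the hinge axis of bay_a's flap, above the lane's front wall, 52 mm above the desk; the axis runs along bay_a's y; axes as bay_a. The flap is 72 mm wide, 4 mm thick, 0.03 kg; its free edge is 64 mm from the axis and bears a tab 30 mm wide in its middle
- tab_a (a point): middle of the end of that tab, 78 mm from the hinge axis, at mid thickness; at the start it points to the robot and nothing stands under it
- bay_b: the occupied bay, same make and frame as bay_a; holds a like jar, fully home, its flap lies over the lane (solid disc up); leave it
- flap_b (a joint): hinge of bay_b's flap, about 3.14 at the start (lies over the lane); to be left
- jar_2: another jar of the same kind, home in bay_b, loose; to be left. Origin at the centre of its underside
- bay_c: the empty bay, same make and frame as bay_a; its flap lies forward (open ring up); leave it
- flap_c (a joint): hinge of bay_c's flap, about 0 at the start (lies forward); to be left
- vial_red: glass vial with red cap, 17 mm in diameter, 51 mm high, standing loose on the desk behind the rack; to be left
- vial_white: glass vial with white cap, 17 mm in diameter, 51 mm high, standing loose behind the rack; to be left
- steel_forceps: steel forceps, 129 x 12 x 9 mm, lying loose right of the rack; to be left
- notes: block of teal sticky notes, 38 x 50 x 9 mm, lying loose on the desk behind the rack to the left; to be left
There are look-alikes about, which are no part of the job. Leave any pink look-alike of the jar alone.

How it is judged:
By the outcome, as a careful person would: the job done as asked, in the order asked, and still so for the second after the job is handed in, with the robot touching nothing.
It also fails if it takes over 51 s, if anything falls off the work surface, if the arm or the gripper's body presses on something with over 40 N, if the wrist force passes 120 N, or if a joint passes its speed limit or range.

## Working session

There is one attempt and no reset: what is moved stays moved. The work goes in short steps, Python scripts to look and compute and a tool call to move; the robot and the scene stay as the last step left them, time stands still between calls to the robot, and variables do not carry over. Pictures are saved under pics/ and viewed, at most 13 in all, crops included, and the job is handed in when it is done.

Besides the shell and the picture viewer there is one more tool, called after "Call:" by a JSON object that holds its "method" and its "body", one argument or row to a line. jog_arm: Moves the arm, as the interface text tells. Shifts and turns lie within -1 to 1; 1 stands for 0.25 m of shift or 180 degrees of turn. Its arguments: {"type":"object","properties":{"increments":{"type":"array"},"force":{"type":"number"}},"required":["increments"]}

```bash
ls; mkdir -p pics
cat > h.py <<'E'
import numpy as np, cv2
from scipy.spatial.transform import Rotation as R
from workcell import env, cams, ticket, spotter
def Rq(q): return R.from_quat([q[1],q[2],q[3],q[0]]).as_matrix()
def pose(c):
    if 'mount' in c:
        s=c['state']; T=np.eye(4); T[:3,:3]=Rq(s['orientation']); T[:3,3]=s['tcp_pos']
        M=T@np.array(c['mount']); return M[:3,:3],M[:3,3]
    a=np.array(c['attitude']); return (a if a.shape==(3,3) else Rq(a)),np.array(c['xyz'])
def read(n):
    s=env.get_state(); c=cams.read_camera(n); c['state']=s; return c
def K(c): return np.array([[c['fx'],0,c['cx']],[0,c['fy'],c['cy']],[0,0,1.]])
def ray(c,uv):
    d=np.array([(uv[0]-c['cx'])/c['fx'],(uv[1]-c['cy'])/c['fy']]); s=d.copy()
    for _ in range(20): s=d/(1+c['k1']*(s@s))
    A,t=pose(c); return t,A@np.array([*s,1])
def atz(c,uv,z):
    t,d=ray(c,uv); return t+d*(z-t[2])/d[2]
def proj(c,p):
    A,t=pose(c); q=A.T@(np.array(p)-t); s=q[:2]/q[2]; s=s*(1+c['k1']*(s@s))
    return np.array([c['fx']*s[0]+c['cx'],c['fy']*s[1]+c['cy']])
def save(c,n): cv2.imwrite(n,c['pixels'][:,:,::-1])
E
python3 - <<'E'
from h import *
np.set_printoptions(precision=4,suppress=True)
s=env.get_state(); print(s)
ims=[]
for n in ['scene','top']:
    c=read(n); save(c,f'pics/{n}0.png'); print(n,{k:v for k,v in c.items() if k not in('pixels','state')})
    for t,z in [('bay_a',.006),('home_a',.010),('jar',.010),('hinge_a',.052),('tab_a',.052)]:
        for r in spotter.landmark_of(t,n): print(t,r['conf'],r['uv'],atz(c,r['uv'],z))
E
```

```text
pics
{'clock': 0.0, 'joint_pos': array([-1.3066,  0.314 ,  0.045 ,  1.3036, -0.    ,  1.4312]), 'qvel': array([ 0.0008,  0.0013,  0.0001,  0.0008, -0.002 ,  0.0011]), 'tau': array([  0.0038, -48.0633,  29.8532,   0.0195,   0.0001,   0.    ]), 'tcp_pos': array([ 0.2258, -0.5283,  0.2304]), 'orientation': array([-0.0009,  0.9797,  0.2005, -0.0001]), 'wrist_force': array([-0.2506, -0.9411,  0.1379]), 'ft_torque': array([-0.0246, -0.0179, -0.0083]), 'grip_force': 0.0, 'finger_gap': 0.08550127204910746}
scene {'fx': 470.89699872390105, 'fy': 470.89699872390105, 'cx': 249.71501932099375, 'cy': 186.90443651535182, 'k1': -0.18140959346748664, 'xyz': array([0.4804, 0.5995, 0.8868]), 'attitude': array([ 0.0272, -0.0612,  0.9291, -0.3636])}
bay_a 0.87 [253.4, 176.8] [ 0.5897 -0.2439  0.006 ]
bay_a 0.81 [256.7, 158.1] [ 0.5898 -0.3147  0.006 ]
bay_a 0.62 [269.0, 138.4] [ 0.5653 -0.399   0.006 ]
home_a 0.79 [245.8, 153.5] [ 0.6209 -0.3247  0.01  ]
jar 0.95 [257.9, 156.1] [ 0.5871 -0.3187  0.01  ]
jar 0.56 [239.1, 174.0] [ 0.6274 -0.2453  0.01  ]
hinge_a 0.81 [294.8, 151.8] [ 0.4888 -0.3032  0.052
[... 152 characters left out ...]
.052 ]
top {'fx': 464.7570201157641, 'fy': 464.7570201157641, 'cx': 251.82100358485386, 'cy': 190.5301428154944, 'k1': -0.13378470076511673, 'xyz': array([ 0.3851, -0.1587,  1.1492]), 'attitude': array([-0.0671,  0.7077, -0.6995,  0.0732])}
bay_a 0.64 [342.7, 210.1] [ 0.5682 -0.3957  0.006 ]
bay_a 0.59 [311.7, 206.0] [ 0.5778 -0.3176  0.006 ]
bay_a 0.55 [282.8, 202.1] [ 0.5869 -0.2451  0.006 ]
jar 0.94 [313.2, 201.5] [ 0.5886 -0.321   0.01  ]
jar 0.91 [281.7, 185.4] [ 0.6286 -0.2422  0.01  ]
jar 0.83 [133.6, 237.7] [0.4921 0.1233 0.01  ]
hinge_a 0.83 [311.5, 233.4] [ 0.504  -0.3099  0.052 ]
tab_a 0.9 [305.2, 271.1] [ 0.4152 -0.2941  0.052 ]
tab_a 0.41 [344.3, 210.1] [ 0.5609 -0.39    0.052 ]
```

View pics/scene0.png

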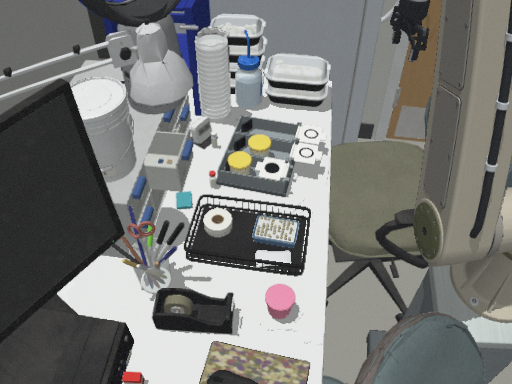

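View pics/top0.png

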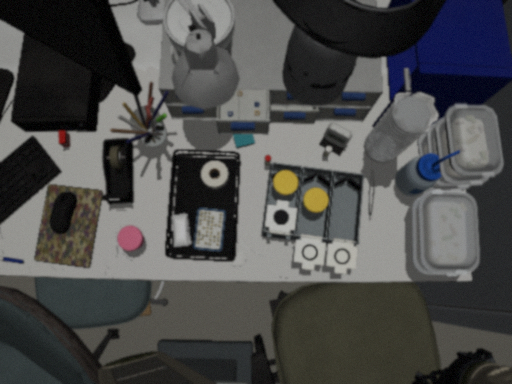

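The scene and top views agree. The working bay is the middle one: its yellow jar is at top (313,201), short of the stop, with an open-ring flap at (309,252). Bay_b is on its left with jar at (285,182) and the solid disc at (282,217). Bay_c is on the right and empty. A pink look-alike stands far away at (131,238). Next I'll fit the rack pose.

```bash
cat >> h.py <<'E'
from scipy.optimize import least_squares
def lids(c):
    hsv=cv2.cvtColor(c['pixels'],cv2.COLOR_RGB2HSV); m=cv2.inRange(hsv,(20,120,90),(33,255,255))
    n,_,st,ce=cv2.connectedComponentsWithStats(m); return [(int(st[i][4]),ce[i]) for i in range(1,n) if st[i][4]>150]
def bay(p,q):
    c,s=np.cos(p[2]),np.sin(p[2]); return np.array([p[0]+c*q[0]-s*q[1],p[1]+s*q[0]+c*q[1],q[2]])
E
python3 - <<'E'
from h import *
np.set_printoptions(precision=4,suppress=True)
obs=[]
for n in ['scene','top']:
    c=read(n)
    for a,u in lids(c): print(n,a,u,atz(c,u,.065)); 
    for t in ['hinge_a','tab_a','flap_a','jar']:
        f=spotter.landmark_of if t[-2:]=='_a' and t!='flap_a' else spotter.cut_out
        for r in f(t,n)[:4]:
            print(t,r['conf'],r['uv'],atz(c,r['uv'],.054 if t!='jar' else .06))
E
```

```text
scene 292 [259.4144 142.4726] [ 0.5827 -0.3129  0.065 ]
scene 324 [238.9753 159.8457] [ 0.6259 -0.2415  0.065 ]
hinge_a 0.82 [293.5, 149.9] [ 0.4927 -0.3079  0.054 ]
tab_a 0.93 [321.1, 156.3] [ 0.4203 -0.2931  0.054 ]
flap_a 0.95 [308.3, 135.8] [ 0.4569 -0.369   0.054 ]
flap_a 0.73 [273.6, 171.1] [ 0.5364 -0.2239  0.054 ]
flap_a 0.66 [306.7, 151.4] [ 0.4582 -0.3067  0.054 ]
jar 0.85 [257.6, 142.3] [ 0.5882 -0.3185  0.06  ]
jar 0.83 [280.4, 300.1] [0.4867 0.1362 0.06  ]
jar 0.59 [240.2, 159.7] [ 0.6238 -0.2475  0.06  ]
top 507 [285.2544 181.9152] [ 0.6255 -0.2467  0.065 ]
top 494 [315.6437 199.8057] [ 0.5829 -0.319   0.065 ]
hinge_a 0.59 [313.4, 231.8] [ 0.5077 -0.3142  0.054 ]
tab_a 0.65 [307.0, 270.9] [ 0.4156 -0.2981  0.054 ]
flap_a 0.98 [278.5, 220.3] [ 0.5343 -0.2312  0.054 ]
flap_a 0.88 [308.4, 250.6] [ 0.4631 -0.3018  0.054 ]
flap_a 0.63 [342.1, 258.6] [ 0.4447 -0.3816  0.054 ]
flap_a 0.51 [314.8, 199.7] [ 0.5851 -0.3186  0.054 ]
jar 0.91 [129.4, 234.6] [0.4945 0.1214 0.06  ]
jar 0.87 [314.9, 200.8] [ 0.5814 -0.3179  0.06  ]
jar 0.68 [285.2, 183.1] [ 0.6237 -0.2469  0.06  ]
```

Call:
{"method": "jog_arm", "body": {
  "increments": [
    [[0.2, 0, -0.1, 0, 0, 0.04, 255], [0.2, 0, -0.1, 0, 0, 0.04, 255], [0.2, 0, 0, 0, 0, 0.04, 255], [0.1, -0.2, 0, 0, 0, 0.04, 255], [0, -0.2, 0, 0, 0, 0, 255], [0, -0.2, 0, 0, 0, 0, 255], [0, 0, 0, 0, 0, 0, 255]]
  ]
}}

```text
clock: 1.8
tcp_pos: [0.3905, -0.3406, 0.2764]
orientation: [-0.001, 0.999, -0.047, -0.0]
wrist_force: [0.5, -1.5, 0.5]
finger_gap: 0.0001
grip_force: 0.0
```

Run:
```python
from h import *
np.set_printoptions(precision=4,suppress=True)
c=read('wrist'); save(c,'pics/w1.png'); print(c['state']['tcp_pos'],np.array(c['mount']),c['fx'],c['cx'],c['cy'])
for a,u in lids(c): print(a,u,atz(c,u,.065))
for t,z in [('hinge_a',.052),('tab_a',.052),('home_a',.01),('bay_a',.006)]:
    for r in spotter.landmark_of(t,'wrist')[:4]: print(t,r['conf'],r['uv'],atz(c,r['uv'],z))
```

```text
[ 0.3905 -0.3406  0.2764] [[-0.0006 -0.9536 -0.3011  0.0761]
 [ 1.     -0.0006 -0.0002 -0.0002]
 [-0.     -0.3011  0.9536 -0.1426]
 [ 0.      0.      0.      1.    ]] 308.1061469990224 256.92539715737 190.52942780847712
389 [219.0257   4.4859] [ 0.5587 -0.3165  0.065 ]
hinge_a 0.77 [218.4, 66.5] [ 0.4996 -0.3068  0.052 ]
tab_a 0.81 [221.4, 136.3] [ 0.4218 -0.3004  0.052 ]
```

View pics/w1.png

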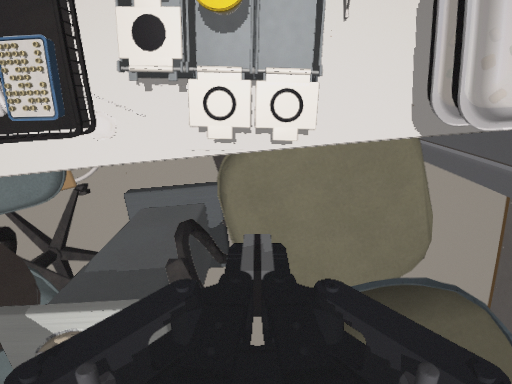

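The wrist view shows bay_a's ring flap at (219,103), hinge row ~68 and tab (221,136). The jar lid is cut off at the top edge, so I'll move forward for a full view.

Call:
{"method": "jog_arm", "body": {
  "increments": [
    [[0.2, -0.05, 0, 0, 0, 0.01, 255], [0.2, -0.05, 0, 0, 0, 0, 255], [0.12, 0, 0, 0, 0, 0, 255], [0, 0, 0, 0, 0, 0, 255], [0, 0, 0, 0, 0, 0, 255]]
  ]
}}

```text
clock: 2.55
tcp_pos: [0.5193, -0.3385, 0.2747]
orientation: [-0.0, 0.998, -0.066, -0.001]
wrist_force: [0.3, -0.3, 0.7]
finger_gap: 0.0003
grip_force: 0.0
```

Run:
```python
from h import *
np.set_printoptions(precision=4,suppress=True)
c=read('wrist'); save(c,'pics/w2.png'); print(c['state']['tcp_pos'],c['state']['orientation'],c['state']['qvel'])
for a,u in lids(c): print(a,u,atz(c,u,.065))
for t,z in [('hinge_a',.052),('tab_a',.052),('home_a',.01),('bay_a',.006)]:
    for r in spotter.landmark_of(t,'wrist')[:4]: print(t,r['conf'],r['uv'],atz(c,r['uv'],z))
# ring / disc centres: dark blobs on white flap
g=cv2.cvtColor(c['pixels'],cv2.COLOR_RGB2GRAY)
n,_,st,ce=cv2.connectedComponentsWithStats((g<70).astype(np.uint8))
for i in range(1,n):
    if 80<st[i][4]<3000 and .8<st[i][2]/st[i][3]<1.3: print('blob',st[i],ce[i],atz(c,ce[i],.054))
```

```text
[ 0.5193 -0.3385  0.2747] [-0.0004  0.9979 -0.0655 -0.0009] [-0.0141 -0.0361 -0.0303  0.0028 -0.0007  0.0003]
2560 [160.8074  76.7504] [ 0.6263 -0.2471  0.065 ]
2376 [231.2774 106.6536] [ 0.5845 -0.3182  0.065 ]
hinge_a 0.81 [234.2, 178.4] [ 0.4991 -0.3074  0.052 ]
hinge_a 0.52 [175.9, 110.4] [ 0.5887 -0.2528  0.052 ]
tab_a 0.57 [236.7, 238.3] [ 0.4183 -0.2981  0.052 ]
home_a 0.96 [232.6, 77.5] [ 0.6178 -0.3205  0.01  ]
bay_a 0.9 [291.1, 110.8] [ 0.5674 -0.3893  0.006 ]
bay_a 0.67 [174.5, 106.0] [ 0.5936 -0.2401  0.006 ]
bay_a 0.54 [234.1, 78.8] [ 0.6162 -0.3219  0.006 ]
blob [475   0  37  39 721] [489.9251  19.5201] [ 0.6429 -0.6134  0.054 ]
blob [200  33  61  76 918] [217.5828  52.1068] [ 0.6438 -0.3113  0.054 ]
blob [232  42  29  24 226] [246.3628  53.6549] [ 0.638  -0.3423  0.054 ]
blob [ 18  69  18  21 290] [26.5138 78.7069] [ 0.6494 -0.0877  0.054 ]
blob [154 137  30  31 699] [168.6881 152.02  ] [ 0.5423 -0.2348  0.054 ]
blob [282 195  29  28 221] [295.7466 208.9864] [ 0.4499 -0.3784  0.054 ]
blob [221 196  30  28 226] [235.6283 209.5354] [ 0.4592 -0.3031  0.054 ]
```

View pics/w2.png

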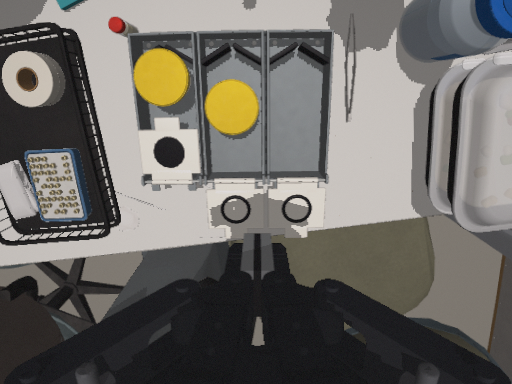

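The view is clear:
- Jar lid at (231,107), jar_2 at (161,77), ring_a at (236,210), ring_c at (296,209).
- Bay yaw comes out at about -7°, home_a ≈ (0.617,-0.323), hinge ≈ (0.4965,-0.308).
- The jar is about 33 mm short, and these all agree with the given dimensions.

Next I'll line up over the gap, tilt the tip forward and check.

Call:
{"method": "jog_arm", "body": {
  "increments": [
    [[0.01, -0.11, 0, 0, 0.03, 0, 255], [0, 0, 0.15, 0, 0.03, 0, 255], [0, 0, 0.15, 0, 0, 0, 255], [0, 0, 0.15, 0, 0, 0, 255], [0, 0, 0.15, 0, 0, 0, 255], [0, 0, 0, 0, 0, 0, 255], [0, 0, 0, 0, 0, 0, 255], [0, 0, 0, 0, 0, 0, 255]]
  ]
}}

```text
clock: 3.6
tcp_pos: [0.5507, -0.3149, 0.131]
orientation: [0.007, 0.993, -0.065, 0.095]
wrist_force: [0.7, 0.1, 0.4]
finger_gap: 0.0003
grip_force: 0.0
```

```bash
cat >> h.py <<'E'
HOME=np.array([.617,-.323,.01]); YAW=np.radians(-7); U=np.array([np.cos(YAW),np.sin(YAW),0]); V=np.array([-U[1],U[0],0])
HINGE=np.array([.4965,-.308,.052])
def rel():
    s=env.get_state(); A=Rq(s['orientation']); d=s['tcp_pos']-HINGE
    print('hinge-rel u,v,z(world)',np.round([d@U*1e3,d@V*1e3,s['tcp_pos'][2]*1e3],1),'tool z in bay',np.round([A[:,2]@U,A[:,2]@V,A[2,2]],3),'tool x',np.round([A[:,0]@U,A[:,0]@V,A[2,0]],3),'F',s['wrist_force'].round(1),'qpos',s['joint_pos'].round(2))
    return s,A
def to(u,v,z):
    s,A=rel(); t=HINGE+u*U+v*V; t[2]=z; print('units',((A.T@(t-s['tcp_pos']))/.25).round(3))
E
python3 - <<'E'
from h import *
to(.030,0,.025)
c=read('wrist')
for a,u in lids(c): print(a,u,atz(c,u,.065))
E
```

```text
hinge-rel u,v,z(world) [ 54.6  -0.2 131. ] tool z in bay [ 0.191 -0.004 -0.982] tool x [ 0.982 -0.008  0.191] F [0.7 0.1 0.4] qpos [-0.69  0.34 -0.19  0.88  0.1   2.59]
units [-0.178 -0.001  0.398]
5717 [148.73709988 129.64491866] [ 0.62599286 -0.24724491  0.065     ]
5526 [255.30763663 174.20937387] [ 0.58455296 -0.31815041  0.065     ]
```

Call:
{"method": "jog_arm", "body": {
  "increments": [
    [[-0.178, 0, 0, 0, 0, 0, 255], [0, 0, 0, 0, 0, 0, 255], [0, 0, 0.1, 0, 0, 0, 255], [0, 0, 0.1, 0, 0, 0, 255], [0, 0, 0.1, 0, 0, 0, 255], [0, 0, 0.095, 0, 0, 0, 255], [0, 0, 0, 0, 0, 0, 255], [0, 0, 0, 0, 0, 0, 255]]
  ]
}}

```text
clock: 4.45
tcp_pos: [0.5254, -0.311, 0.0242]
orientation: [0.007, 0.993, -0.065, 0.094]
wrist_force: [0.2, -0.0, 1.0]
finger_gap: -0.0004
grip_force: 0.0
```

Run:
```python
from h import *
to(.122-.0285-.011-.033,0,.027); to(.122-.0285-.011,0,.027)
c=read('wrist'); save(c,'pics/w3.png')
for a,u in lids(c): print(a,u,atz(c,u,.065))
```

```text
hinge-rel u,v,z(world) [29.   0.6 24.2] tool z in bay [ 0.188 -0.002 -0.982] tool x [ 0.982 -0.008  0.188] F [ 0.2 -0.   1. ] qpos [-0.72  0.4  -0.39  0.62  0.1   2.56]
units [0.082 0.002 0.004]
hinge-rel u,v,z(world) [29.   0.6 24.2] tool z in bay [ 0.188 -0.002 -0.982] tool x [ 0.982 -0.008  0.188] F [ 0.2 -0.   1. ] qpos [-0.72  0.4  -0.39  0.62  0.1   2.56]
units [0.212 0.001 0.029]
13975 [60.77338104 54.93423971] [ 0.61852686 -0.25071511  0.065     ]
21271 [255.77438766 122.1205397 ] [ 0.5845515  -0.31812268  0.065     ]
```

View pics/w3.png

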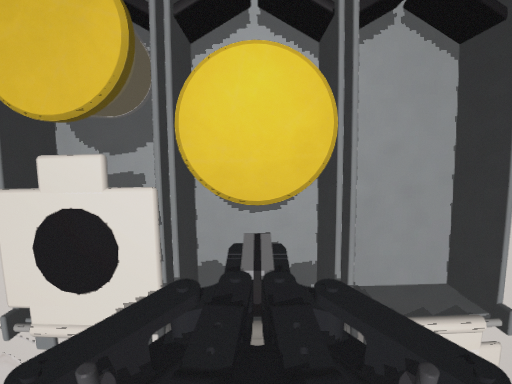

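The fingertips are at (257,240), inside the lane and centred behind the jar lid at (256,122). Now I'll push horizontally in small steps.

Call:
{"method": "jog_arm", "body": {
  "increments": [
    [[0.04, 0, 0.008, 0, 0, 0, 255], [0.04, 0, 0.008, 0, 0, 0, 255], [0.02, 0, 0.004, 0, 0, 0, 255], [0.016, 0, 0.003, 0, 0, 0, 255], [0.016, 0, 0.003, 0, 0, 0, 255], [0.016, 0, 0.003, 0, 0, 0, 255], [0.016, 0, 0.003, 0, 0, 0, 255], [0.016, 0, 0.003, 0, 0, 0, 255], [0, 0, 0, 0, 0, 0, 255], [0, 0, 0, 0, 0, 0, 255]]
  ]
}}

```text
clock: 5.5
tcp_pos: [0.5704, -0.3164, 0.0226]
orientation: [0.006, 0.993, -0.065, 0.094]
wrist_force: [0.7, -0.3, 0.1]
finger_gap: 0.0
grip_force: 0.0
```

Run:
```python
from h import *
to(.122-.0285-.011,0,.024)
c=read('wrist')
for a,u in lids(c): p=atz(c,u,.065);print(a,u,p,(p-HINGE)@U,(p-HINGE)@V)
```

```text
hinge-rel u,v,z(world) [74.4  0.7 22.6] tool z in bay [ 0.187 -0.002 -0.982] tool x [ 0.982 -0.008  0.187] F [ 0.7 -0.3  0.1] qpos [-0.67  0.47 -0.28  0.66  0.1   2.61]
units [0.033 0.002 0.001]
18382 [ 63.37607442 158.60113154] [ 0.62610294 -0.25121794  0.065     ] 0.12171690905396937 0.07215344388255815
20614 [258.91360241 186.14679344] [ 0.60645243 -0.32167803  0.065     ] 0.11079979083750437 -0.00017624175735002356
```

Call:
{"method": "jog_arm", "body": {
  "increments": [
    [[0.012, 0, 0.0, 0, 0, 0, 255], [0.008, 0, 0.001, 0, 0, 0, 255], [0.008, 0, 0.001, 0, 0, 0, 255], [0.006, 0, 0.001, 0, 0, 0, 255], [0.004, 0, 0.001, 0, 0, 0, 255], [0, 0, 0, 0, 0, 0, 255], [0, 0, 0, 0, 0, 0, 255]]
  ]
}}

```text
clock: 6.25
tcp_pos: [0.5797, -0.3176, 0.0234]
orientation: [0.006, 0.993, -0.065, 0.094]
wrist_force: [-0.4, 0.1, -0.5]
finger_gap: 0.0
grip_force: 0.1
```

Call:
{"method": "jog_arm", "body": {
  "increments": [
    [[0.004, 0, 0.001, 0, 0, 0, 255], [0.004, 0, 0.001, 0, 0, 0, 255], [0, 0, 0, 0, 0, 0, 255]]
  ]
}}

```text
clock: 6.55
tcp_pos: [0.5819, -0.318, 0.0234]
orientation: [0.006, 0.993, -0.065, 0.094]
wrist_force: [-0.5, -0.4, 0.7]
finger_gap: -0.0002
grip_force: 0.1
```

Run:
```python
from h import *
rel()
c=read('wrist')
for a,u in lids(c): p=atz(c,u,.065);print(a,u,p,(p-HINGE)@U,(p-HINGE)@V)
```

```text
hinge-rel u,v,z(world) [86.   0.5 23.4] tool z in bay [ 0.188 -0.002 -0.982] tool x [ 0.982 -0.008  0.188] F [-0.5 -0.4  0.7] qpos [-0.66  0.49 -0.25  0.67  0.1   2.62]
20341 [259.07202202 187.51546138] [ 0.61737918 -0.32323339  0.065     ] 0.12183464522985067 -0.00038837515998482904
18059 [ 64.95055097 188.08588515] [ 0.6267384  -0.25068544  0.065     ] 0.12228273063039374 0.07275941726164108
```

Call:
{"method": "jog_arm", "body": {
  "increments": [
    [[0.004, 0, 0.001, 0, 0, 0, 255], [0, 0, 0, 0, 0, 0, 255]]
  ]
}}

```text
clock: 6.8
tcp_pos: [0.5829, -0.3181, 0.0234]
orientation: [0.006, 0.993, -0.065, 0.094]
wrist_force: [0.2, -0.4, -0.6]
finger_gap: 0.0
grip_force: 0.2
```

Call:
{"method": "jog_arm", "body": {
  "increments": [
    [[0.004, 0, 0.001, 0, 0, 0, 255], [0, 0, 0, 0, 0, 0, 255]]
  ]
}}

```text
clock: 7.0
tcp_pos: [0.5839, -0.3182, 0.0233]
orientation: [0.006, 0.993, -0.065, 0.094]
wrist_force: [0.3, 0.1, -1.4]
finger_gap: -0.0002
grip_force: 0.2
```

Call:
{"method": "jog_arm", "body": {
  "increments": [
    [[0.004, 0, 0.001, 0, 0, 0, 255], [0, 0, 0, 0, 0, 0, 255]]
  ]
}}

```text
clock: 7.2
tcp_pos: [0.5846, -0.3182, 0.0231]
orientation: [0.006, 0.993, -0.065, 0.094]
wrist_force: [-1.7, -0.1, 1.5]
finger_gap: 0.0001
grip_force: 0.9
```

Call:
{"method": "jog_arm", "body": {
  "increments": [
    [[0.004, 0, 0.001, 0, 0, 0, 255], [0, 0, 0, 0, 0, 0, 255]]
  ]
}}

```text
clock: 7.4
tcp_pos: [0.5848, -0.3182, 0.0228]
orientation: [0.006, 0.994, -0.065, 0.093]
wrist_force: [-4.1, 0.4, 3.2]
finger_gap: -0.0002
grip_force: 2.3
```

Call:
{"method": "jog_arm", "body": {
  "increments": [
    [[0.003, 0, 0.001, 0, 0, 0, 255], [0, 0, 0, 0, 0, 0, 255]]
  ]
}}

```text
clock: 7.6
tcp_pos: [0.585, -0.3181, 0.0226]
orientation: [0.006, 0.994, -0.065, 0.092]
wrist_force: [-7.0, 1.8, 3.2]
finger_gap: -0.0001
grip_force: 3.3
```

Run:
```python
from h import *
rel()
c=read('wrist'); save(c,'pics/w4.png')
for a,u in lids(c): p=atz(c,u,.065);print(a,u,p,(p-HINGE)@U,(p-HINGE)@V)
```

```text
hinge-rel u,v,z(world) [89.1  0.7 22.6] tool z in bay [ 0.184 -0.001 -0.983] tool x [ 0.983 -0.009  0.184] F [-7.   1.8  3.2] qpos [-0.66  0.49 -0.24  0.68  0.09  2.62]
20582 [259.83053153 189.35229812] [ 0.61993819 -0.3236479   0.065     ] 0.12442510477219548 -0.0004879345966472583
18083 [ 64.83979428 196.48946524] [ 0.62687285 -0.25080369  0.065     ] 0.12243059693883211 0.07265842950362149
```

View pics/w4.png

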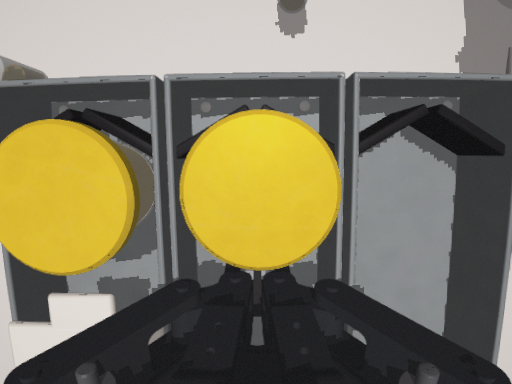

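The jar lid at (260,189) sits against the V stop, level with jar_2. The contact force rose to 7 N with no more travel, so it is home. Now I'll back off, go up, and tilt in the air in front of the tab.

Call:
{"method": "jog_arm", "body": {
  "increments": [
    [[-0.04, 0, -0.008, 0, 0, 0, 255], [-0.06, 0, -0.012, 0, 0, 0, 255], [0, 0, -0.15, 0, 0, 0, 255], [0, 0, -0.2, 0, 0, 0, 255], [-0.1, 0, -0.15, 0, 0.04, 0, 255], [-0.18, 0, -0.05, 0, 0.04, 0, 255], [-0.18, 0, -0.05, 0, 0.045, 0, 255], [-0.1, 0, 0, 0, 0.045, 0, 255], [0, 0, 0, 0, 0.045, 0, 255], [0, 0, 0, 0, 0, 0, 255], [0, 0, 0, 0, 0, 0, 255], [0, 0, 0, 0, 0, 0, 255]]
  ]
}}

```text
clock: 8.85
tcp_pos: [0.4014, -0.2966, 0.1203]
orientation: [0.023, 0.908, -0.058, 0.415]
wrist_force: [0.2, 0.0, 0.0]
finger_gap: 0.0001
grip_force: 0.0
```

Run:
```python
from h import *
to(-.110,0,.060); to(-.079,0,.032)
c=read('wrist'); save(c,'pics/w5.png')
for a,u in lids(c): p=atz(c,u,.065);print(a,u,p,(p-HINGE)@U,(p-HINGE)@V)
for r in spotter.landmark_of('tab_a','wrist'): p=atz(c,r['uv'],.052);print(r['conf'],r['uv'],p,(p-HINGE)@U,(p-HINGE)@V)
```

```text
hinge-rel u,v,z(world) [-95.8  -0.3 120.3] tool z in bay [ 0.756  0.002 -0.655] tool x [ 0.655 -0.007  0.756] F [0.2 0.  0. ] qpos [-1.24 -0.05 -1.03  0.13  0.75  2.21]
units [-0.219  0.     0.115]
hinge-rel u,v,z(world) [-95.8  -0.3 120.3] tool z in bay [ 0.756  0.002 -0.655] tool x [ 0.655 -0.007  0.756] F [0.2 0.  0. ] qpos [-1.24 -0.05 -1.03  0.13  0.75  2.21]
units [-0.223  0.001  0.282]
1924 [257.02754678  74.00883576] [ 0.610332   -0.32269328  0.065     ] 0.1147741718511227 -0.0007111299556306593
1901 [183.48553393  76.24039979] [ 0.61753072 -0.24676522  0.065     ] 0.11266593183051712 0.07552827879267504
```

View pics/w5.png

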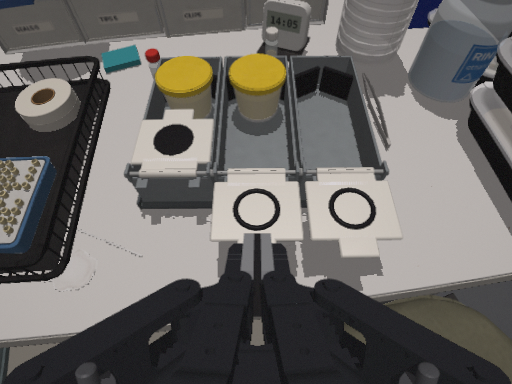

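Jar a at (257,74) is level with jar_2 (185,75). The flap still shows its ring at (257,208), and the tool is in front of the tab. Joint 3 is at its limit in this pose, so I'll swing the tool yaw so that the wrist stands farther from the base.

Call:
{"method": "jog_arm", "body": {
  "increments": [
    [[0, 0, 0, 0.0315, 0, -0.0273, 255], [0, 0, 0, 0.0315, 0, -0.0273, 255], [0, 0, 0, 0.0315, 0, -0.0273, 255], [0, 0, 0, 0.0315, 0, -0.0273, 255], [0, 0, 0, 0, 0, 0, 255], [0, 0, 0, 0, 0, 0, 255]]
  ]
}}

```text
clock: 9.55
tcp_pos: [0.4021, -0.2974, 0.1201]
orientation: [-0.084, 0.891, 0.178, 0.409]
wrist_force: [1.0, -0.1, -0.1]
finger_gap: 0.0001
grip_force: 0.0
```

Run:
```python
from h import *
to(-.115,-.02,.070)
to(-.115,-.02,.032)
to(-.082,-.002,.032)
```

```text
hinge-rel u,v,z(world) [-95.   -1.  120.1] tool z in bay [ 0.657  0.379 -0.652] tool x [0.568 0.321 0.758] F [ 1.  -0.1 -0.1] qpos [-1.29  0.27 -0.6   0.84  0.85  1.39]
units [-0.222  0.027  0.049]
hinge-rel u,v,z(world) [-95.   -1.  120.1] tool z in bay [ 0.657  0.379 -0.652] tool x [0.568 0.321 0.758] F [ 1.  -0.1 -0.1] qpos [-1.29  0.27 -0.6   0.84  0.85  1.39]
units [-0.337  0.028  0.148]
hinge-rel u,v,z(world) [-95.   -1.  120.1] tool z in bay [ 0.657  0.379 -0.652] tool x [0.568 0.321 0.758] F [ 1.  -0.1 -0.1] qpos [-1.29  0.27 -0.6   0.84  0.85  1.39]
units [-0.239  0.031  0.262]
```

Call:
{"method": "jog_arm", "body": {
  "increments": [
    [[-0.11, 0.014, 0.025, 0, 0, 0, 255], [-0.112, 0.014, 0.025, 0, 0, 0, 255], [-0.115, 0, 0.099, 0, 0, 0, 255], [0, 0, 0, 0, 0, 0, 255], [0, 0, 0, 0, 0, 0, 255], [0, 0, 0, 0, 0, 0, 255]]
  ]
}}

```text
clock: 10.15
tcp_pos: [0.3801, -0.3148, 0.0347]
orientation: [-0.083, 0.891, 0.18, 0.409]
wrist_force: [-0.1, -0.5, -0.4]
finger_gap: 0.0
grip_force: 0.0
```

Run:
```python
from h import *
to(-.082,-.002,.032)
c=read('wrist'); save(c,'pics/w6.png')
```

```text
hinge-rel u,v,z(world) [-114.7  -20.9   34.7] tool z in bay [ 0.658  0.377 -0.652] tool x [0.565 0.324 0.759] F [-0.1 -0.5 -0.4] qpos [-1.36  0.43 -0.65  0.7   0.84  1.3 ]
units [ 0.09  -0.001  0.122]
```

View pics/w6.png

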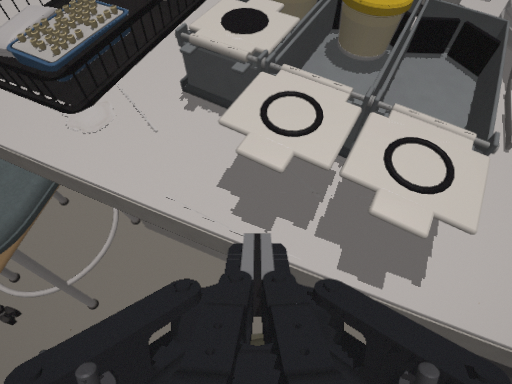

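The fingertips at (257,240) stand just in front of and below tab_a's end at (262,160), in line with it. I'll advance under it and begin lifting.

Call:
{"method": "jog_arm", "body": {
  "increments": [
    [[0.045, 0, 0.061, 0, 0, 0, 255], [0.045, 0, 0.061, 0, 0, 0, 255], [0, 0, 0, 0, 0, 0, 255], [0.044, 0.004, -0.029, 0, 0, 0, 255], [0.049, 0.008, -0.023, 0, 0, 0, 255], [0.05, 0.012, -0.015, 0, 0, 0, 255], [0, 0, 0, 0, 0, 0, 255]]
  ]
}}

```text
clock: 10.9
tcp_pos: [0.4276, -0.304, 0.0709]
orientation: [-0.081, 0.891, 0.18, 0.409]
wrist_force: [-0.4, 0.1, -0.4]
finger_gap: 0.0001
grip_force: 0.1
```

Run:
```python
from h import *
rel()
c=read('wrist'); save(c,'pics/w7.png')
```

```text
hinge-rel u,v,z(world) [-68.9  -4.4  70.9] tool z in bay [ 0.66   0.375 -0.652] tool x [0.564 0.326 0.759] F [-0.4  0.1 -0.4] qpos [-1.24  0.36 -0.64  0.66  0.86  1.46]
```

View pics/w7.png

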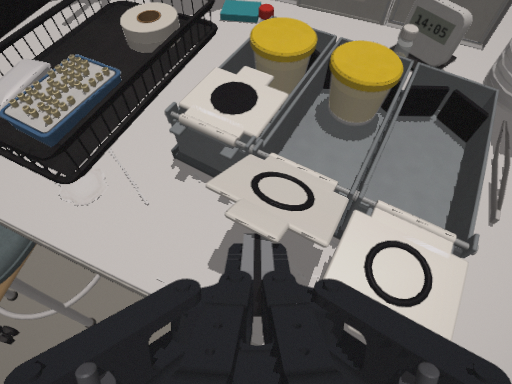

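The flap is rising: its ring at (283,190) is foreshortened and the tip is under the tab. I'll continue the arc past upright.

Call:
{"method": "jog_arm", "body": {
  "increments": [
    [[0.051, 0.016, -0.008, 0, 0, 0, 255], [0.051, 0.018, -0.002, 0, 0, 0, 255], [0.049, 0.022, 0.008, 0, 0, 0, 255], [0.045, 0.024, 0.016, 0, 0, 0, 255], [0.039, 0.024, 0.021, 0, 0, 0, 255], [0.036, 0.026, 0.029, 0, 0, 0, 255], [0.024, 0.024, 0.034, 0, 0, 0, 255], [0.018, 0.024, 0.039, 0, 0, 0, 255], [0, 0, 0, 0, 0, 0, 255], [0, 0, 0, 0, 0, 0, 255], [0, 0, 0, 0, 0, 0, 255]]
  ]
}}

```text
clock: 12.05
tcp_pos: [0.5146, -0.3129, 0.1054]
orientation: [-0.083, 0.891, 0.179, 0.409]
wrist_force: [0.5, -0.3, -0.0]
finger_gap: 0.0003
grip_force: 0.0
```

Run:
```python
from h import *
rel()
c=read('wrist'); save(c,'pics/w8.png')
```

```text
hinge-rel u,v,z(world) [ 18.6  -2.7 105.4] tool z in bay [ 0.657  0.378 -0.652] tool x [0.566 0.322 0.758] F [ 0.5 -0.3 -0. ] qpos [-1.08  0.35 -0.53  0.59  0.86  1.71]
```

View pics/w8.png

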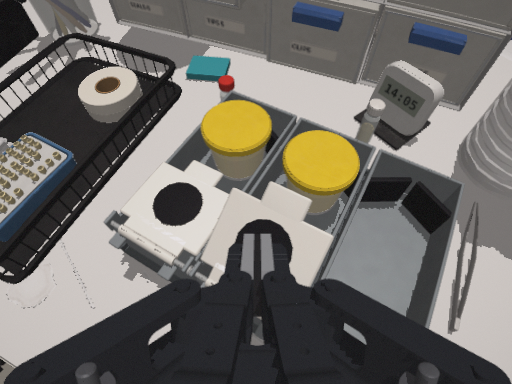

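The flap is over: the solid disc shows at (265,245) and the tab points back towards jar a at (320,160). I'll withdraw along the tool axis and up, then verify.

Call:
{"method": "jog_arm", "body": {
  "increments": [
    [[0.04, 0, -0.1, 0, 0, 0, 255], [0, 0, -0.2, 0, 0, 0, 255], [0, 0, -0.2, 0, 0, 0, 255], [0, 0, -0.15, 0, 0, 0, 255], [0, 0, 0, 0, 0, 0, 255], [0, 0, 0, 0, 0, 0, 255], [0, 0, 0, 0, 0, 0, 255], [0, 0, 0, 0, 0, 0, 255], [0, 0, 0, 0, 0, 0, 255], [0, 0, 0, 0, 0, 0, 255], [0, 0, 0, 0, 0, 0, 255], [0, 0, 0, 0, 0, 0, 255]]
  ]
}}

```text
clock: 13.3
tcp_pos: [0.4075, -0.3584, 0.2186]
orientation: [-0.083, 0.891, 0.179, 0.409]
wrist_force: [0.4, -0.6, -0.4]
finger_gap: 0.0
grip_force: 0.0
```

Run:
```python
from h import *
rel()
t=read('top')
for a,u in lids(t): p=atz(t,u,.065);print(a,u,p,(p-HINGE)@U,(p-HINGE)@V)
c=read('wrist')
for a,u in lids(c): p=atz(c,u,.065);print(a,u,p,(p-HINGE)@U,(p-HINGE)@V)
cr=cv2.resize(t['pixels'][130:290,230:400],None,fx=2.4,fy=2.4); w=cv2.resize(c['pixels'],(512,384))
cv2.imwrite('pics/end.png',np.hstack([cr[:384,:280],w])[:,:,::-1])
```

```text
hinge-rel u,v,z(world) [-82.2 -60.8 218.6] tool z in bay [ 0.657  0.378 -0.652] tool x [0.566 0.323 0.759] F [ 0.4 -0.6 -0.4] qpos [-1.32  0.26 -0.33  1.15  0.85  1.35]
510 [285.27843137 181.88823529] [ 0.62558873 -0.24673847  0.065     ] 0.12066062059689536 0.07653685352560965
505 [317.46732673 185.25346535] [ 0.61836921 -0.32401193  0.065     ] 0.12291218290151198 -0.0010404550512260972
1243 [243.80370072 122.46500402] [ 0.62058374 -0.24882518  0.065     ] 0.11594724433756795 0.07385574622879881
1432 [295.35055866 143.14944134] [ 0.61287452 -0.32507394  0.065     ] 0.1175878718346024 -0.0027641833011417816
```

View pics/end.png

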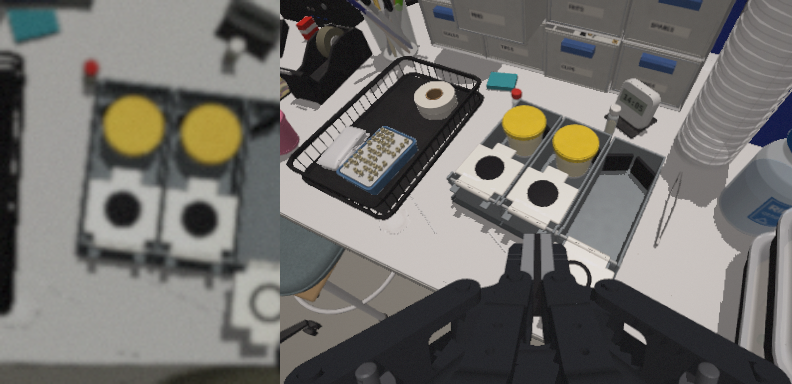

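Both bays now show solid discs lying flat, jar a is level with jar_2 at the stop, and nothing else has been disturbed. Handing in.

```bash
python3 -c "
from workcell import ticket; print(ticket.hand_in())"
```

```text
the job is handed in; nothing more can be done
None
```

I slid the jar home against the V stop (contact force rose to 7 N with no more travel), flipped bay_a's flap over to show the solid disc, and handed the job in at about 13 s; the last pictures show nothing else moved.

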